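# Square the blue colour block into the display tray's corner

### The arm

A 7-joint arm with a two-finger parallel gripper is mounted at the origin on the work surface. World frame = base frame: x ahead of the robot, y to its left, z up, the work surface at z = 0. Lengths are in m, angles in rad, forces in N, time in s.
With the tool pointing down it reaches from about 0.425 to 1.025 m from the base axis. Payload 9.4 kg.
Tool frame: the origin (TCP) lies at the very end of the fingers, on their centre line; the grasp point (between the pads) lies 19 mm behind it; z points along the fingers, y is the line along which they close (so a half turn about z gives the same grasp; the last joint's range is limited). The gripper opens to 93 mm and grips with 3 to 60 N. Pads are 15 mm wide; open, the fingers measure 128 mm over their backs; the gripper's body (75 mm by 188 mm) begins 65 mm behind the grasp point.
Start: joints at [1.126, 0.599, -0.003, 1.599, 0.002, 0.943, -0.08], TCP at [0.261, -0.677, 0.219] pointing down, gripper open.
Joint ranges: [-2.57, 2.57], [-0.35, 1.97], [-1.29, 1.29], [0.11, 2.56], [-1.05, 4.19], [0.11, 1.86], [-2.63, 2.63]. Speed limits (rad/s): [2.22, 2.22, 3.01, 3.01, 3.14, 3.14, 3.14].

### API

Orientations are given as [roll, pitch, yaw] about the fixed x, y, z axes, in that order (R = Rz(yaw) Ry(pitch) Rx(roll)).
In Python, from station import arm gives the robot as it stands.
- The arm moves only by the tool send_rows, never from a script. Its arguments are lists of equal length, an entry for each row: "delta_pos": the shift along the world's x, y, z in m, a list of three; "twist": the turn about the world's z in rad; "claw": the opening, from 0 (shut) to 1 (fully open). A call has 1 to 12 rows; each row is the pose to reach, as a shift and turn from the pose commanded when the call began; what a row does not reach only later rows make up. A row lasts 1/8 s, in which the tool goes at most 62.5 mm and 10.7 degrees, less where a joint would pass 70% of its speed; a pose out of reach is approached as far as the arm can. A call with a gripper value outside its range is refused whole. The fingers move at their own pace and stop on an object; "force" is the grip in N (left out, the last holds). Time passes only in rows, so rows that repeat a pose let the fingers close. It gives the time, the measured TCP pose, the force, the opening and the grip force at its end, in the units of the state.
- arm.observe(): the state, without advancing time (a new reading comes with each control period).
- arm.snapshot(name): name is "scene" or "top" or "wrist"; returns a dict with "img" (480x640x3 uint8, red, green, blue), "fovy" (degrees; the focal length in pixels is half the picture's height over the tangent of half this angle, whatever the lens; pixels are square), "cx", "cy" (the principal point, pixels), "k1" (the pictures are not rectified: a ray, as slopes to the right and down, at radius r is drawn at 1 + k1 r^2 times it, then the intrinsics apply), "T" (4x4, takes a point from camera to world coordinates). Camera axes: x right, y up, looking along -z (the intrinsics and any distortion apply to the point x, -y, -z); pixel columns grow to the right and rows downward; lengths in m; the calibration is good to about 2 mm. A picture is of the moment at which its call begins. There is no depth.
- arm.sign_off(): hands the job in; it is judged then, once.
The state is a dict: "time": time; "joint_positions": joint angles; "joint_vel": joint speeds; "joint_efforts": joint torques, N m; "tool_pos": TCP position; "ee_rot": TCP orientation; "wrist_force": force on the tool from outside, world axes, zero at the start; "wrist_torque": the same for the moment, N m; "grip_width": finger opening in m; "grip_force": force on a finger pad.
Only numpy, scipy, OpenCV 4.12 (cv2) and the standard library are available. Lean on these libraries where they do the work, as an engineer would, in place of code of your own. Each camera call takes 0.05 s, during which the arm holds its last target. There are 200 camera calls.

### The job

Slide the blue colour block along the floor of the grey display tray, without lifting it, into the corner where the two white lips meet, so that it lies square and flush: one long side against the long back lip and one end against the side lip. Leave the yellow block and the paint pot on the tray where they stand.

Things in the scene. Friction and masses are not known exactly. Their poses are not given: they have to be found in the camera images.
- tray: Fixed grey tray, 260 (x) by 440 mm (y), floor 6 mm thick; origin: centre of its underside. White lips, 8 mm thick, 22 mm above the floor, on two sides: long back lip along the +x edge (inner face x = +122 mm), side lip along the +y edge (inner face y = +212 mm). They meet in the +x +y corner: far left seen from the robot. Other edges open. Its x is within 12 degrees of the world's.
- blue_block: Loose wooden block painted blue (bare wood at the foot), 55 (x) by 110 (y) by 30 mm high, about 0.13 kg, flat on the tray floor; origin: centre of its underside. Starts with its long side (y) within 17 degrees of the back lip's direction. Home: origin at x +94.5, y +157, z 6 mm in the tray's frame, its y along the tray's y, either way round.
- yellow_block: The same block painted yellow, loose on the tray floor, to be left alone; origin: centre of its underside; 55 (x) by 110 (y) by 30 mm high. The two blocks lie end to end in a row along the tray's y, at least 15 mm apart; either may be the one nearer the side lip.
- paint_pot: Loose green paint pot with a cream band and black lid, 45 mm diameter, 48 mm high, about 0.11 kg, standing on the tray floor by the side lip at the end nearer the robot; to be left alone. Origin: centre of its underside.
Not all that is in view belongs to the job. There is more than one size of the blue_block; the job needs the largest.

How it is judged:
By the outcome, as a careful person would: the job done as asked, in the order asked, and still so for the second after the job is handed in, with the robot touching nothing.
It also fails if it takes over 45 s, if anything falls off the work surface, if the arm or the gripper's body presses on something with over 40 N, if the wrist force passes 120 N, or if a joint passes its speed limit or range.

## Working session

There is one attempt and no reset: what is moved stays moved. The work goes in short steps, Python scripts to look and compute and a tool call to move; the robot and the scene stay as the last step left them, time stands still between calls to the robot, and variables do not carry over. Pictures are saved under pics/ and viewed, at most 10 in all, crops included, and the job is handed in when it is done.

Besides the shell and the picture viewer there is one more tool, called after ">>>" by a JSON object that holds its "op" and its "data". send_rows: Moves the arm, as the interface text tells. Its arguments: {"type":"object","properties":{"delta_pos":{"type":"array"},"twist":{"type":"array"},"claw":{"type":"array"},"force":{"type":"number"}},"required":["delta_pos","twist","claw"]}

```bash
mkdir -p pics
cat > h.py <<'E'
import numpy as np, cv2
from station import arm
def save(n,f):
    s=arm.snapshot(n); cv2.imwrite(f,s["img"][:,:,::-1]); np.savez(f[:-4]+".npz",**{k:np.array(v) for k,v in s.items()}); return s
def K(s):
    f=240/np.tan(np.radians(float(s["fovy"]))/2); return np.array([[f,0,float(s["cx"])],[0,f,float(s["cy"])],[0,0,1]])
def p2w(s,uv,z):
    D=np.array([float(s["k1"]),0,0,0]); uv=np.array(uv,float).reshape(-1,1,2)
    n=cv2.undistortPoints(uv,K(s),D,None).reshape(-1,2)
    T=np.array(s["T"]); d=np.c_[n[:,0],-n[:,1],-np.ones(len(n))]@T[:3,:3].T; o=T[:3,3]
    return o+d*((z-o[2])/d[:,2])[:,None]
E
python3 - <<'E'
from h import *
for n in("scene","top"):
    s=save(n,f"pics/{n}0.png"); print(n,s["fovy"],s["k1"],np.round(s["T"],3).tolist())
E
```

```text
scene 46.51387456601091 -0.07152677761584773 [[-0.702, -0.363, 0.612, 0.993], [0.711, -0.387, 0.586, 0.473], [0.024, 0.847, 0.531, 0.556], [0.0, 0.0, 0.0, 1.0]]
top 46.30940153328389 -0.15941326402966283 [[-0.013, 0.989, -0.15, 0.265], [-1.0, -0.015, -0.014, -0.095], [-0.016, 0.15, 0.989, 1.038], [0.0, 0.0, 0.0, 1.0]]
```

View pics/top0.png

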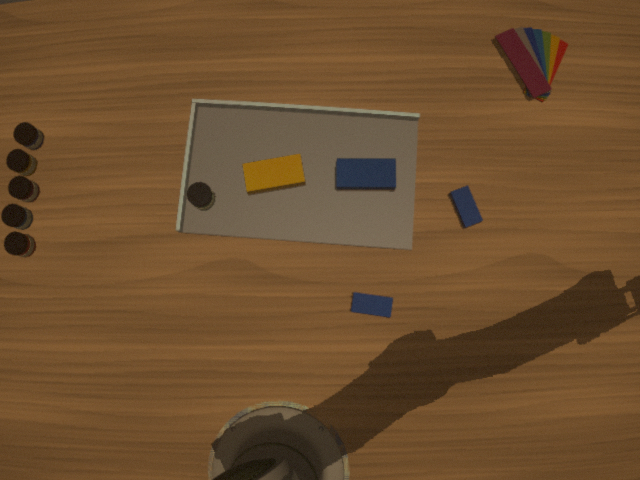

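View pics/scene0.png

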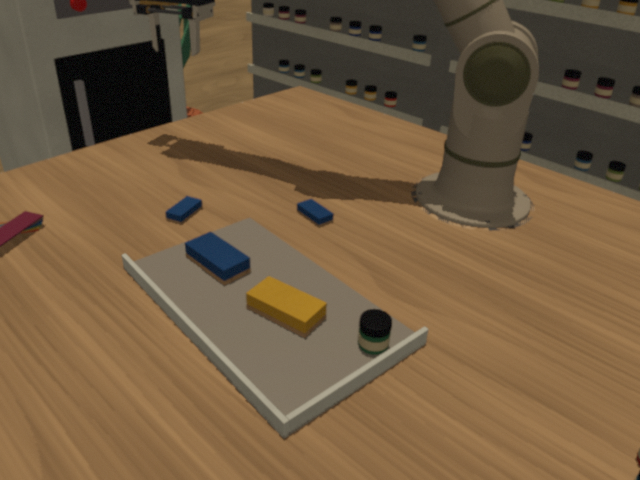

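The tray's blue block at (366,173) is the largest. The smaller blue ones at (466,207) and (371,305) lie on the table, so they are decoys, and the fan at (525,65) is a swatch. The yellow block is at (274,173), the pot at (201,195), and the lip corner at (192,101). I'll check the choice in a close crop.

Run:
```python
import cv2
i=cv2.imread("pics/top0.png")[90:260,170:430]
cv2.imwrite("pics/c0.png",cv2.resize(i,None,fx=3,fy=3,interpolation=cv2.INTER_CUBIC))
```

```text
(no output)
```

View pics/c0.png

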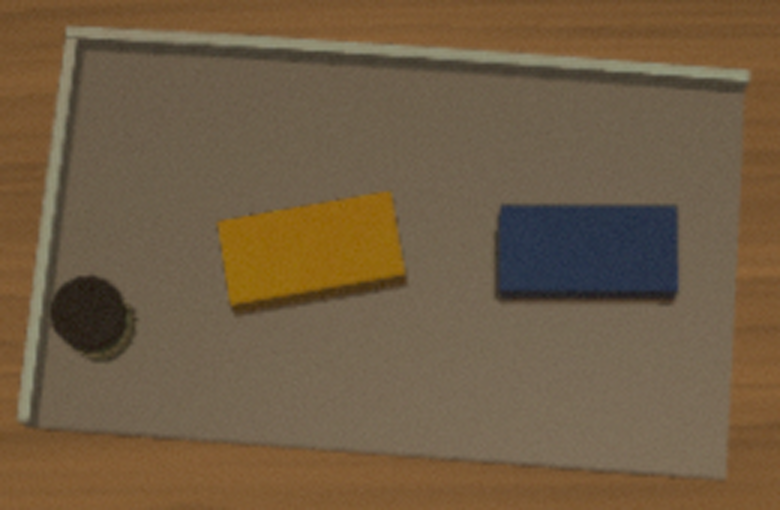

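```bash
cat > m.py <<'E'
from h import *
s=np.load("pics/top0.npz")
def c(p,z): return p2w(s,[[170+(x+.5)/3-.5,90+(y+.5)/3-.5] for x,y in p],z)
L=c([(67,29),(749,71),(20,420)],.028)
yv=L[0]-L[1]; a=np.arctan2(-yv[0],yv[1]); print("tray yaw deg",np.degrees(a),"len",np.linalg.norm(yv),np.linalg.norm(L[0]-L[2]))
xv=L[0]-L[2];print("from x",np.degrees(np.arctan2(xv[1],xv[0])))
R=np.array([[np.cos(a),-np.sin(a)],[np.sin(a),np.cos(a)]])
o=L[0,:2]-R@[.130,.220]; print("origin",o)
for n,P in(("blue",[(500,205),(677,206),(677,293),(497,293)]),("yel",[(218,222),(390,193),(405,273),(232,306)])):
    W=c(P,.036)[:,:2]; ce=W.mean(0); e=(W[0]+W[3]-W[1]-W[2])/2
    print(n,ce,"tray",(ce-o)@R,"yaw",np.degrees(np.arctan2(-e[0],e[1])),"len",np.linalg.norm(e)); print(((W-o)@R).round(4).tolist())
P=c([(89,313)],.054)[0,:2]; print("pot",P,(P-o)@R)
print("home",o+R@[.0945,.157])
E
python3 m.py
```

```text
tray yaw deg -4.997142569219908 len 0.4383701765688275 0.2567283426447391
from x -4.817459948138891
origin [ 0.54791511 -0.04627472]
blue [ 0.54033258 -0.16849142] tray [ 0.0030921  -0.12241264] yaw -0.9749117379940075 len 0.10979404572520134
[[0.0272, -0.0667], [0.0346, -0.1758], [-0.0207, -0.1785], [-0.0287, -0.0687]]
yel [0.54374365 0.00171959] tray [-0.0083362   0.04744853] yaw 9.352660553819614 len 0.10805234508270128
[[0.0046, 0.1068], [0.0302, 0.0018], [-0.0201, -0.0115], [-0.0481, 0.0928]]
pot [0.50129382 0.13512297] [-0.06224492  0.17664721]
home [0.65573158 0.10189701]
```

```bash
python3 -c "
from h import *
o=arm.observe();print(o['time'],o['tool_pos'],o['ee_rot'],o['wrist_force'],o['grip_width'])
R=cv2.Rodrigues
import scipy.spatial.transform as t
print(t.Rotation.from_euler('xyz',o['ee_rot']).as_matrix().round(3))
a=np.radians(-4.9);Q=np.array([[np.cos(a),-np.sin(a)],[np.sin(a),np.cos(a)]])
f=lambda x,y:(np.array([.548,-.0463])+Q@[x,y]).round(4)
for p in[(-.06,-.122),(.055,-.122),(.0945,-.21),(.0945,.09)]:print(p,f(*p))
"
```

```text
0.1 [ 0.26055061 -0.67610971  0.21785128] [-3.14021042e+00  1.20268714e-04  3.67919503e-01] [-0.72890873 -0.47233302  0.42309109] 0.09315708901539328
[[ 0.933  0.36  -0.001]
 [ 0.36  -0.933  0.001]
 [-0.    -0.001 -1.   ]]
(-0.06, -0.122) [ 0.4778 -0.1627]
(0.055, -0.122) [ 0.5924 -0.1726]
(0.0945, -0.21) [ 0.6242 -0.2636]
(0.0945, 0.09) [0.6498 0.0353]
```

>>> {"op": "send_rows", "data": {"delta_pos": [[0.025,0.055,0],[0.05,0.11,0],[0.07,0.165,0],[0.09,0.22,0],[0.115,0.275,0],[0.14,0.33,0],[0.16,0.38,-0.02],[0.18,0.43,-0.04],[0.2,0.475,-0.07],[0.217,0.513,-0.1],[0.217,0.513,-0.1],[0.217,0.513,-0.1]], "twist": [-0.05,-0.1,-0.15,-0.2,-0.25,-0.3,-0.35,-0.4,-0.4535,-0.4535,-0.4535,-0.4535], "claw": [0,0,0,0,0,0,0,0,0,0,0,0]}}

```text
time: 1.6
tool_pos: [0.4774, -0.1639, 0.1186]
ee_rot: [3.141, 0.001, -0.086]
wrist_force: [0.2, -0.9, -0.1]
grip_width: 0.0004
grip_force: 0.0
```

```bash
python3 -c "
from h import *
s=save('wrist','pics/w1.png');o=arm.observe();print(o['time'],o['tool_pos'],o['ee_rot'])"
```

```text
1.65 [ 0.47740222 -0.16457393  0.11896163] [ 3.14105670e+00 -7.21408166e-05 -8.69185730e-02]
```

View pics/w1.png

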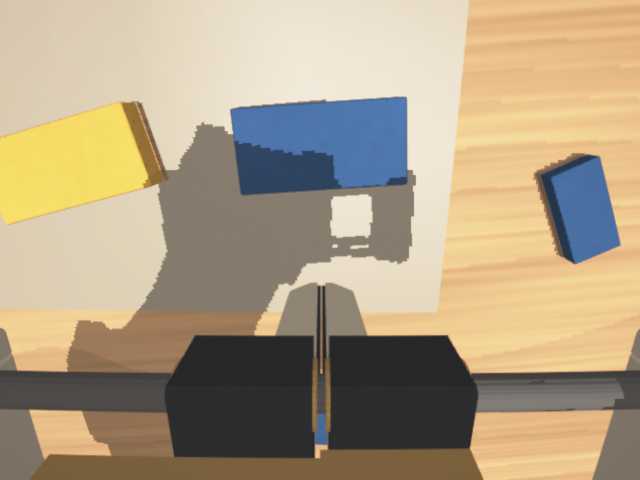

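The wrist view shows the block's centre at column 320, in line with the fingers at 321. Next I'll lower the fingers and push toward the back lip.

>>> {"op": "send_rows", "data": {"delta_pos": [[0,0,-0.05],[0,0,-0.09],[0,0,-0.102],[0,0,-0.102],[0.01,-0.001,-0.102],[0.02,-0.002,-0.102],[0.03,-0.003,-0.102],[0.04,-0.004,-0.102],[0.05,-0.005,-0.102],[0.06,-0.005,-0.102],[0.07,-0.006,-0.102],[0.08,-0.007,-0.102]], "twist": [0,0,0,0,0,0,0,0,0,0,0,0], "claw": [0,0,0,0,0,0,0,0,0,0,0,0]}}

```text
time: 3.15
tool_pos: [0.5583, -0.1705, 0.0165]
ee_rot: [-3.142, 0.0, -0.086]
wrist_force: [-0.4, -0.4, -0.4]
grip_width: 0.0007
grip_force: 0.2
```

```bash
python3 -c "
from h import *
s=save('wrist','pics/w2.png');o=arm.observe();print(o['time'],o['tool_pos'],o['ee_rot'],o['wrist_force'])"
```

```text
3.2 [ 0.56005723 -0.17065488  0.01663008] [ 3.14147235e+00 -1.74886679e-03 -8.53046642e-02] [ 1.65690293 -0.39020497  0.35527017]
```

View pics/w2.png

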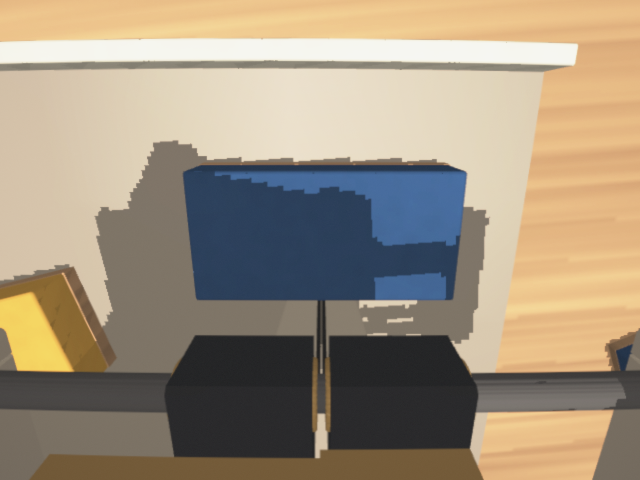

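The block has squared up to the fingers, with its front edge at row 168 and the back lip's foot at row 67. I'll carry on to light contact.

>>> {"op": "send_rows", "data": {"delta_pos": [[0.008,-0.001,0],[0.016,-0.001,0],[0.022,-0.002,0],[0.026,-0.002,0],[0.029,-0.002,0],[0.031,-0.003,0],[0.032,-0.003,0],[0.033,-0.003,0],[0.034,-0.003,0],[0.034,-0.003,0]], "twist": [0,0,0,0,0,0,0,0,0,0], "claw": [0,0,0,0,0,0,0,0,0,0]}}

```text
time: 4.45
tool_pos: [0.5918, -0.1735, 0.0166]
ee_rot: [3.142, -0.0, -0.086]
wrist_force: [0.1, 0.3, -0.1]
grip_width: 0.0006
grip_force: 0.0
```

Run:
```python
from h import *
s=save('wrist','pics/w3.png');o=arm.observe();print(o['time'],o['tool_pos'],o['wrist_force'])
im=s['img'].astype(int)
for u in (230,420):
    c=im[:,u]; print(u,[(v,c[v].tolist()) for v in range(0,300,6)][:50:2])
```

```text
4.5 [ 0.59190218 -0.17350298  0.01665766] [ 0.61682584  0.52547613 -0.62569954]
230 [(0, [242, 210, 150]), (12, [225, 179, 129]), (24, [240, 204, 146]), (36, [238, 199, 143]), (48, [241, 205, 146]), (60, [233, 189, 136]), (72, [238, 199, 143]), (84, [243, 213, 153]), (96, [242, 210, 150]), (108, [246, 222, 163]), (120, [242, 210, 150]), (132, [239, 234, 219]), (144, [247, 247, 244]), (156, [239, 229, 212]), (168, [40, 58, 82]), (180, [47, 68, 97]), (192, [48, 69, 98]), (204, [48, 70, 98]), (216, [48, 69, 98]), (228, [48, 69, 98]), (240, [48, 69, 98]), (252, [48, 69, 98]), (264, [48, 69, 97]), (276, [46, 68, 96]), (288, [47, 69, 96])]
420 [(0, [230, 184, 132]), (12, [238, 198, 142]), (24, [233, 190, 136]), (36, [241, 207, 149]), (48, [230, 186, 133]), (60, [232, 188, 135]), (72, [242, 211, 151]), (84, [242, 210, 151]), (96, [242, 210, 151]), (108, [244, 217, 157]), (120, [241, 206, 147]), (132, [175, 167, 149]), (144, [247, 247, 245]), (156, [238, 229, 209]), (168, [42, 58, 80]), (180, [78, 117, 169]), (192, [75, 115, 167]), (204, [77, 116, 169]), (216, [75, 115, 166]), (228, [75, 115, 165]), (240, [74, 112, 162]), (252, [45, 66, 94]), (264, [46, 67, 95]), (276, [72, 110, 159]), (288, [72, 111, 159])]
```

>>> {"op": "send_rows", "data": {"delta_pos": [[0.001,0,0],[0.002,0,0],[0.003,0,0],[0.004,0,0],[0.004,0,0]], "twist": [0,0,0,0,0], "claw": [0,0,0,0,0]}}

```text
time: 5.12
tool_pos: [0.5959, -0.1735, 0.0166]
ee_rot: [-3.142, -0.0, -0.086]
wrist_force: [-0.3, 0.2, -0.5]
grip_width: 0.0006
grip_force: 0.1
```

Run:
```python
from h import *
s=save('wrist','pics/w4.png');o=arm.observe();print(o['time'],o['tool_pos'],o['wrist_force'])
```

```text
5.175 [ 0.59591711 -0.17353089  0.01661549] [0.24380821 0.63266097 0.1419689 ]
```

View pics/w4.png

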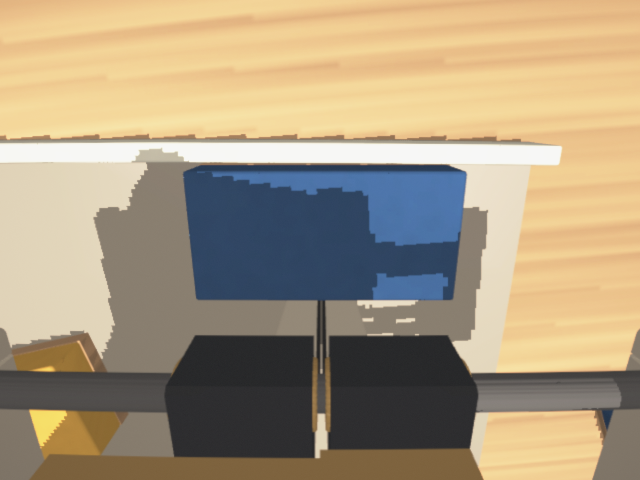

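Run:
```python
from h import *
s=np.load('pics/w4.npz')
print(p2w(s,[[250,163],[420,163.5]],.028)[:,:2], p2w(s,[[250,173],[420,173]],.036)[:,:2],p2w(s,[[250,163],[420,163]],.006)[:,:2], s['T'][:3,3])
```

```text
[[ 0.66415839 -0.15124699]
 [ 0.65812372 -0.21931745]] [[ 0.66114129 -0.15225776]
 [ 0.65556148 -0.21730645]] [[ 0.66209075 -0.1470219 ]
 [ 0.65543026 -0.22472528]] [ 0.6787737  -0.18111243  0.18350898]
```

>>> {"op": "send_rows", "data": {"delta_pos": [[0.001,0,0],[0.002,0,0],[0.003,0,0],[0.004,0,0],[0.004,0,0]], "twist": [0,0,0,0,0], "claw": [0,0,0,0,0]}}

```text
time: 5.8
tool_pos: [0.5979, -0.1733, 0.0164]
ee_rot: [-3.141, 0.003, -0.086]
wrist_force: [-6.0, 1.2, 4.5]
grip_width: 0.0003
grip_force: 3.1
```

```bash
python3 -c "
from h import *
o=arm.observe();print(o['joint_positions'])"
```

```text
[ 0.15468541  0.74735035  0.05544305  1.9739667  -0.09130093  0.42604033
 -1.37808209]
```

>>> {"op": "send_rows", "data": {"delta_pos": [[-0.01,0.001,0],[-0.03,0.002,0],[-0.03,0.002,0.04],[-0.03,0.002,0.08]], "twist": [0,0,0,0], "claw": [0,0,0,0]}}

```text
time: 6.3
tool_pos: [0.5694, -0.1716, 0.0973]
ee_rot: [3.142, 0.0, -0.086]
wrist_force: [0.6, -0.5, -0.5]
grip_width: 0.0004
grip_force: 0.0
```

>>> {"op": "send_rows", "data": {"delta_pos": [[0.005,-0.01,0],[0.01,-0.02,0],[0.015,-0.03,0],[0.02,-0.04,0],[0.025,-0.05,0],[0.03,-0.06,0],[0.04,-0.07,0],[0.05,-0.087,0],[0.05,-0.087,0],[0.05,-0.087,-0.04],[0.05,-0.087,-0.08],[0.05,-0.087,-0.08]], "twist": [0.18,0.36,0.54,0.72,0.9,1.08,1.26,1.44,1.571,1.571,1.571,1.571], "claw": [0,0,0,0,0,0,0,0,0,0,0,0]}}

```text
time: 7.8
tool_pos: [0.6179, -0.2578, 0.0141]
ee_rot: [-3.137, -0.001, 1.486]
wrist_force: [-0.8, -0.2, -0.1]
grip_width: 0.0003
grip_force: 0.0
```

Run:
```python
from h import *
s=save('wrist','pics/w5.png');o=arm.observe();print(o['time'],o['tool_pos'],o['ee_rot'],o['wrist_force'])
save('top','pics/t5.png')
```

```text
7.85 [ 0.6191732  -0.25814371  0.01601769] [-3.14004585e+00 -6.63388502e-04  1.48560555e+00] [ 0.20522917  0.34428465 -0.17940831]
```

View pics/w5.png

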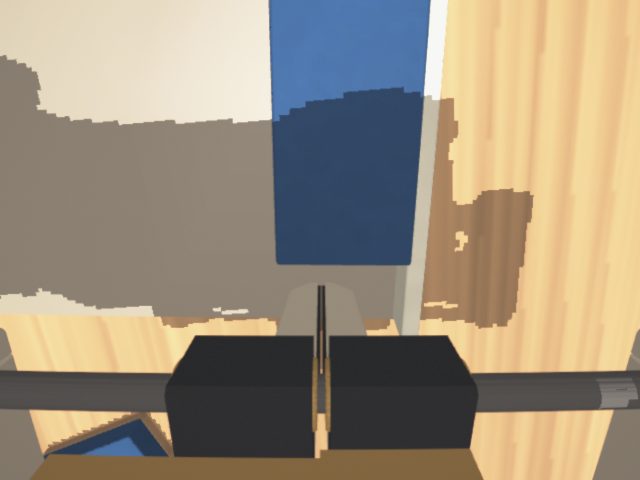

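>>> {"op": "send_rows", "data": {"delta_pos": [[0.006,0.008,0],[0.007,0.02,0],[0.008,0.035,0],[0.009,0.05,0],[0.011,0.07,0],[0.013,0.09,0],[0.0145,0.11,0],[0.0165,0.13,0],[0.018,0.15,0],[0.02,0.17,0],[0.0215,0.19,0],[0.0225,0.2,0]], "twist": [0,0,0,0,0,0,0,0,0,0,0,0], "claw": [0,0,0,0,0,0,0,0,0,0,0,0]}}

```text
time: 9.4
tool_pos: [0.6423, -0.0565, 0.0166]
ee_rot: [-3.142, -0.0, 1.487]
wrist_force: [-0.5, -0.8, 0.9]
grip_width: 0.0006
grip_force: 0.5
```

Run:
```python
from h import *
s=save('wrist','pics/w6.png');o=arm.observe();print(o['time'],o['tool_pos'],o['ee_rot'],o['wrist_force'])
```

```text
9.45 [ 0.64245735 -0.05546432  0.01669849] [ 3.14143830e+00 -1.14687854e-03  1.48768142e+00] [0.55212104 0.63532183 0.88720963]
```

View pics/w6.png

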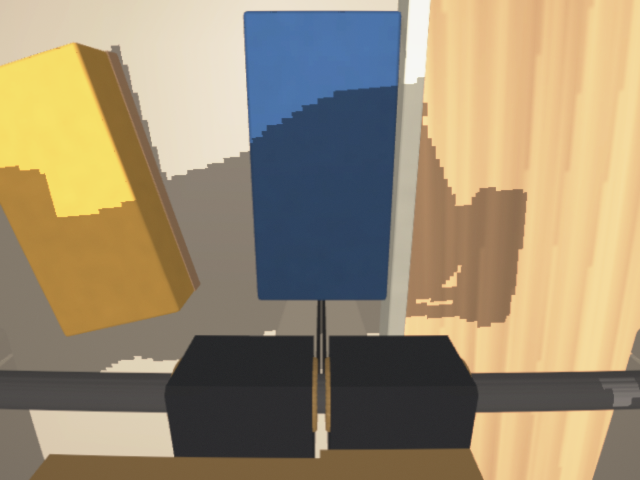

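>>> {"op": "send_rows", "data": {"delta_pos": [[0.001,0.012,0],[0.0025,0.027,0],[0.0035,0.042,0],[0.005,0.055,0],[0.006,0.067,0],[0.007,0.077,0],[0.0075,0.084,0],[0.0075,0.088,0],[0.008,0.09,0],[0.008,0.092,0],[0.008,0.093,0],[0.008,0.094,0]], "twist": [0,0,0,0,0,0,0,0,0,0,0,0], "claw": [0,0,0,0,0,0,0,0,0,0,0,0]}}

```text
time: 10.95
tool_pos: [0.6502, 0.0353, 0.0166]
ee_rot: [3.142, 0.0, 1.485]
wrist_force: [-0.5, -1.4, 0.8]
grip_width: 0.0004
grip_force: 0.4
```

>>> {"op": "send_rows", "data": {"delta_pos": [[0,0.001,0],[0,0.002,0],[0,0.003,0],[0,0.003,0]], "twist": [0,0,0,0], "claw": [0,0,0,0]}}

```text
time: 11.45
tool_pos: [0.6502, 0.0388, 0.0166]
ee_rot: [3.142, -0.0, 1.486]
wrist_force: [-0.7, -1.4, 0.3]
grip_width: 0.0004
grip_force: 0.1
```

>>> {"op": "send_rows", "data": {"delta_pos": [[0,0.001,0],[0,0.002,0],[0,0.003,0],[0,0.003,0]], "twist": [0,0,0,0], "claw": [0,0,0,0]}}

```text
time: 11.95
tool_pos: [0.6498, 0.0391, 0.0166]
ee_rot: [-3.141, 0.003, 1.484]
wrist_force: [-1.0, -7.0, 3.4]
grip_width: 0.0004
grip_force: 3.6
```

>>> {"op": "send_rows", "data": {"delta_pos": [[-0.001,-0.012,0],[-0.003,-0.035,0],[-0.003,-0.035,0.06],[-0.003,-0.035,0.12]], "twist": [0,0,0,0], "claw": [0,0,0,0]}}

```text
time: 12.45
tool_pos: [0.6465, 0.0046, 0.1372]
ee_rot: [-3.14, 0.0, 1.484]
wrist_force: [1.2, 0.8, -0.2]
grip_width: 0.0006
grip_force: 0.0
```

>>> {"op": "send_rows", "data": {"delta_pos": [[-0.006,0.01,0],[-0.012,0.02,0],[-0.018,0.03,0],[-0.024,0.04,0],[-0.03,0.05,0],[-0.036,0.06,0],[-0.042,0.075,0],[-0.05,0.09,0],[-0.056,0.101,0],[-0.056,0.101,0]], "twist": [-0.18,-0.36,-0.54,-0.72,-0.9,-1.08,-1.26,-1.44,-1.571,-1.571], "claw": [0,0,0,0,0,0,0,0,0,0]}}

```text
time: 13.7
tool_pos: [0.5908, 0.1074, 0.1365]
ee_rot: [3.141, 0.0, -0.084]
wrist_force: [-0.4, -0.2, 0.5]
grip_width: 0.0005
grip_force: 0.0
```

Run:
```python
from h import *
s=save('wrist','pics/w7.png');o=arm.observe();print(o['time'],o['tool_pos'],o['ee_rot'],o['wrist_force'])
```

```text
13.75 [0.59122494 0.10676121 0.1366146 ] [ 3.14117942e+00 -5.15059440e-05 -8.26281583e-02] [0.73105019 0.20018555 1.1832382 ]
```

View pics/w7.png

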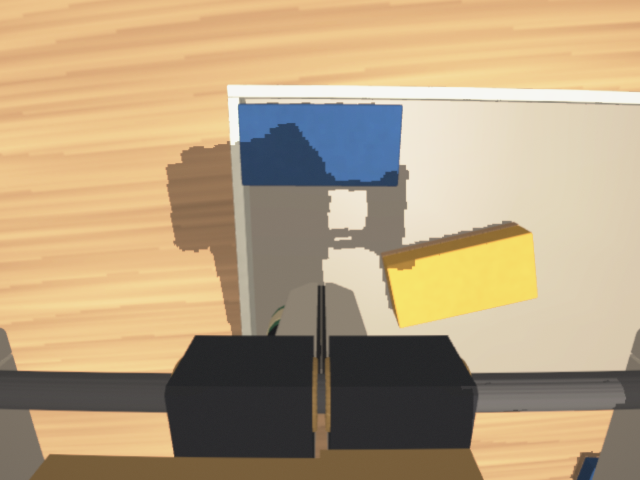

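>>> {"op": "send_rows", "data": {"delta_pos": [[0.012,-0.001,0],[0.012,-0.001,-0.05],[0.012,-0.001,-0.1],[0.012,-0.001,-0.12],[0.012,-0.001,-0.12],[0.017,-0.0015,-0.12],[0.022,-0.002,-0.12],[0.026,-0.002,-0.12],[0.028,-0.0025,-0.12],[0.03,-0.0025,-0.12],[0.031,-0.0025,-0.12],[0.031,-0.0025,-0.12]], "twist": [0,0,0,0,0,0,0,0,0,0,0,0], "claw": [0,0,0,0,0,0,0,0,0,0,0,0]}}

```text
time: 15.25
tool_pos: [0.6221, 0.105, 0.0166]
ee_rot: [3.142, 0.0, -0.086]
wrist_force: [-0.4, -0.9, 0.6]
grip_width: 0.001
grip_force: 0.4
```

>>> {"op": "send_rows", "data": {"delta_pos": [[0.001,0,0],[0.002,0,0],[0.003,0,0],[0.003,0,0]], "twist": [0,0,0,0], "claw": [0,0,0,0]}}

```text
time: 15.75
tool_pos: [0.6234, 0.1051, 0.0164]
ee_rot: [3.141, 0.003, -0.085]
wrist_force: [-6.7, 0.9, 4.6]
grip_width: 0.0004
grip_force: 3.1
```

>>> {"op": "send_rows", "data": {"delta_pos": [[-0.008,0.001,0],[-0.02,0.002,0],[-0.02,0.002,0.05],[-0.02,0.002,0.1],[-0.03,0.002,0.15],[0.01,0.002,0.15],[0.01,0.002,0.15]], "twist": [0,0,0,0,0,0,0], "claw": [0,0,0,0,0,0,0]}}

```text
time: 16.62
tool_pos: [0.6372, 0.1071, 0.1675]
ee_rot: [-3.141, -0.004, -0.086]
wrist_force: [-1.1, 1.1, -0.6]
grip_width: 0.0
grip_force: 0.0
```

Run:
```python
from h import *
s=save('wrist','pics/w8.png');o=arm.observe();print(o['time'],o['tool_pos'])
t=save('scene','pics/s8.png')
a=cv2.resize(s['img'][:300,160:480],(530,500),interpolation=3) if 0 else s['img'][20:240,100:500]
b=cv2.resize(t['img'][270:440,200:440],(400,283),interpolation=cv2.INTER_CUBIC)
cv2.imwrite('pics/v8.png',cv2.resize(np.vstack([a,b])[:,:,::-1],None,fx=1.19,fy=1.19))
```

```text
16.675 [0.63528693 0.10693898 0.1665626 ]
```

View pics/v8.png

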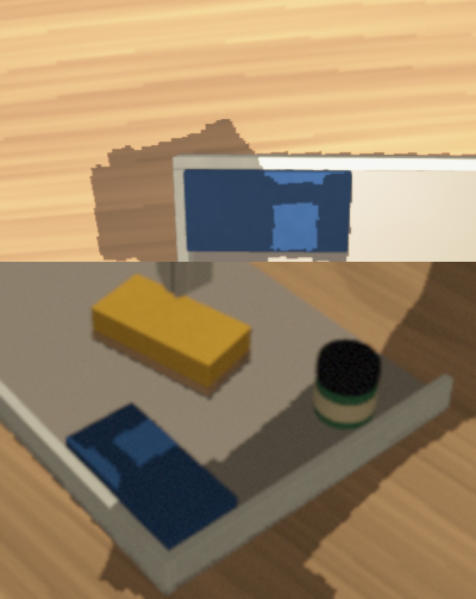

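Run:
```python
from h import *
s=np.load('pics/w8.npz'); im=s['img'].astype(int)
for v in (175,195,215): print(v,[(u,im[v,u].tolist()) for u in range(245,262)])
for u in (270,370): print(u,[(v,im[v,u].tolist()) for v in range(152,170)])
```

```text
175 [(245, [157, 129, 102]), (246, [167, 152, 131]), (247, [180, 172, 153]), (248, [180, 173, 154]), (249, [181, 174, 154]), (250, [180, 174, 154]), (251, [181, 174, 155]), (252, [182, 175, 156]), (253, [177, 170, 152]), (254, [139, 137, 131]), (255, [67, 79, 100]), (256, [48, 68, 97]), (257, [47, 67, 96]), (258, [46, 67, 96]), (259, [45, 67, 96]), (260, [47, 68, 97]), (261, [46, 68, 96])]
195 [(245, [147, 115, 85]), (246, [148, 123, 97]), (247, [164, 151, 131]), (248, [179, 172, 153]), (249, [181, 175, 155]), (250, [182, 175, 156]), (251, [183, 175, 156]), (252, [182, 174, 156]), (253, [182, 175, 156]), (254, [164, 159, 144]), (255, [115, 117, 116]), (256, [58, 73, 96]), (257, [46, 67, 95]), (258, [46, 67, 95]), (259, [46, 66, 95]), (260, [46, 67, 94]), (261, [47, 68, 95])]
215 [(245, [151, 118, 86]), (246, [151, 119, 87]), (247, [151, 126, 99]), (248, [167, 155, 134]), (249, [183, 175, 156]), (250, [183, 176, 157]), (251, [183, 176, 157]), (252, [183, 175, 157]), (253, [183, 175, 156]), (254, [181, 173, 155]), (255, [162, 157, 143]), (256, [112, 114, 114]), (257, [59, 74, 96]), (25
[... 223 characters left out ...]
157]), (158, [183, 175, 156]), (159, [182, 176, 156]), (160, [178, 171, 153]), (161, [152, 147, 134]), (162, [75, 82, 91]), (163, [45, 62, 85]), (164, [45, 65, 92]), (165, [47, 68, 95]), (166, [46, 67, 95]), (167, [47, 67, 95]), (168, [46, 68, 95]), (169, [46, 67, 95])]
370 [(152, [209, 201, 178]), (153, [245, 245, 236]), (154, [247, 247, 244]), (155, [247, 247, 244]), (156, [247, 247, 244]), (157, [247, 247, 244]), (158, [247, 247, 244]), (159, [247, 247, 244]), (160, [247, 247, 244]), (161, [246, 246, 240]), (162, [228, 225, 208]), (163, [100, 106, 119]), (164, [64, 95, 136]), (165, [73, 111, 161]), (166, [79, 119, 174]), (167, [79, 119, 174]), (168, [78, 119, 173]), (169, [78, 119, 171])]
```

```bash
python3 -c "
from station import arm
print(arm.sign_off())"
```

```text
the job is handed in; nothing more can be done
None
```

I slid the blue block along the tray floor into the corner where the white lips meet; the close-up showed no gap at either lip. The yellow block and pot were not touched, and I handed the job in at about 17 s.

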